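Pack the bit cases in the file rack and snug the end stop

TASK

Put the two black cases that stand loose on the bench away in the grey file rack: slide the rack's end stop back to make room, stand both cases upright on the rack's floor between its side lips, face to face with the two already there, then push the stop up snug so that all four cases stand tight between the end wall and the stop. Do not tip any case over, and leave the other things on the bench where they are.

Things in the scene. Friction and masses are not known exactly. Their poses are not given: they have to be found in the camera images.
- rack: Grey sheet-steel file rack fixed to the bench, a channel open at the top. Origin at bench level under the inner face of its end wall, midway across; its y axis runs along the row from the wall towards the end stop, x across it, z up. The wall is 6 mm thick (y -6 to 0), 78 mm wide and 90 mm high. The floor is 6 mm thick, so cases in the rack have their undersides at z = 6 mm. Side lips: 4 mm thick, 70 mm apart inside, tops at z = 16 mm. Length of the floor 266 mm.
- stop (a joint): The rack's sliding end stop, in m: the stop's face is (60 mm + this value) from the wall's inner face; range 0 to 0.130; it grows as the stop slides away from the wall. It slides with about 3 N of friction (a little more when moved fast) and stays where it is left. With all four cases tight together it reads 0.052.
- stop_face (a point): A point on the stop's flat face (the side towards the wall), 46 mm above the bench, midway across. The stop is an upright steel plate 4 mm thick, 66 mm wide, top 85 mm above the bench, on a black carriage that reaches 64 mm back from the face, 17 mm high.
- stop_handle (a point): Centre of the stop's black tee grip, 94 mm above the bench and 34 mm behind the stop's face: a block 36 mm (rack x) by 20 mm (rack y) by 28 mm high on a 16 mm round stem. 20 mm are free between it and the plate; nothing stands beside it across the rack.
- case_slim: black clip-lid plastic case with rounded edges, standing upright: 22 mm thick (its y), 60 mm wide (its x), 96 mm high plus a 3 mm latch in the middle of the top; about 160 g. Origin at the centre of its underside, z up. One of the two loose cases (the tall thin one), on the bench.
- case_thick: black clip-lid plastic case with rounded edges, standing upright: 36 mm thick (its y), 60 mm wide (its x), 80 mm high plus a 3 mm latch in the middle of the top; about 220 g. Origin at the centre of its underside, z up. One of the two loose cases (the low thick one), on the bench.
- case_a: black clip-lid plastic case with rounded edges, standing upright: 24 mm thick (its y), 60 mm wide (its x), 92 mm high plus a 3 mm latch in the middle of the top; about 170 g. Origin at the centre of its underside, z up. Already in the rack, nearest the wall, its y nearly along the rack's y; a few mm of slack.
- case_b: black clip-lid plastic case with rounded edges, standing upright: 30 mm thick (its y), 60 mm wide (its x), 84 mm high plus a 3 mm latch in the middle of the top; about 200 g. Origin at the centre of its underside, z up. Already in the rack, next after case_a; a few mm of slack.
- solder_reel: Bystander: reel of solder standing on its flange, 60 mm across, 46 mm high; origin under its centre.
- flux_bottle: Bystander: small brown bottle with a white cap, 38 mm across, 75 mm high; origin under its centre.
- tip_cleaner: Bystander: dark round pot with brass wool, 72 mm across, 58 mm high; origin under its centre.
- multimeter: Bystander: multimeter lying on its back, 78 (x) by 150 (y) by 42 mm high; origin under its centre.
- side_cutters: Bystander: side cutters lying flat, about 50 by 125 mm, 14 mm high; origin on the bench near the pivot.
- circuit_board: Bystander: small assembled circuit board, 90 (x) by 62 (y) mm, 16 mm high; origin under its centre.
- screwdriver: Bystander: screwdriver lying along its x, 160 mm long, about 30 mm wide; origin on the bench below its middle.
Not all that is in view belongs to the job. Leave any orange look-alike of the case_a alone.

How it is judged:
At the end, for the whole second after the job is handed in: All four cases stand on the rack's floor (origin less than 10.5 mm above the bench, tilt under 0.06 rad), within 10 mm of the rack's middle line and less than 110 mm from the wall, at rest, and the stop is snug: its joint reads less than 0.0565 (at most 4.5 mm of slack in the whole row) (x of case_a in the frame of rack between -0.01 and 0.01 m and y of case_a in the frame of rack between 0.005 and 0.11 m and z of each of case_a, case_b, case_slim, case_thick in the frame of rack below 0.0105 m and angle between each of case_a, case_b, case_slim, case_thick's own z axis and vertical below 0.06 rad and linear speed of each of case_a, case_b, case_slim, case_thick below 0.02 m/s and x of case_b in the frame of rack between -0.01 and 0.01 m and y of case_b in the frame of rack between 0.005 and 0.11 m and x of case_slim in the frame of rack between -0.01 and 0.01 m and y of case_slim in the frame of rack between 0.005 and 0.11 m and x of case_thick in the frame of rack between -0.01 and 0.01 m and y of case_thick in the frame of rack between 0.005 and 0.11 m and value of joint stop below 0.0565 m and velocity of joint stop below 0.01 m/s); the robot touches nothing.
It fails at once if a case is tipped over (more than 0.5 rad) (angle between any of case_a, case_b, case_slim, case_thick's own z axis and vertical above 0.5 rad).
It fails at once if a bystander is moved by more than 30 mm (distance of any of solder_reel, flux_bottle, tip_cleaner, multimeter, side_cutters, circuit_board, screwdriver from where it was at the start of the episode above 0.03 m).
It also fails if it takes over 72 s, if anything falls off the work surface, if the arm or the gripper's body presses on something with over 40 N, if the wrist force passes 120 N, or if a joint passes its speed limit or range.

ROBOT

A 7-joint arm with a two-finger parallel gripper is mounted at the origin on the work surface. World frame = base frame: x ahead of the robot, y to its left, z up, the work surface at z = 0. Lengths are in m, angles in rad, forces in N, time in s.
With the tool pointing down it reaches from about 0.35 to 0.9 m from the base axis. Payload 8.1 kg.
Tool frame: the origin (TCP) lies at the very end of the fingers, on their centre line; the grasp point (between the pads) lies 19 mm behind it; z points along the fingers, y is the line along which they close (so a half turn about z gives the same grasp; the last joint's range is limited). The gripper opens to 85 mm and grips with 20 to 120 N. Pads are 22 mm wide; open, the fingers measure 114 mm over their backs; the gripper's body (76 mm by 85 mm) begins 54 mm behind the grasp point. The pads swing forward as they close: fully open they stand 13 mm farther back than shut.
Start: joints at [-1.424, 0.434, 0.025, 1.573, -0.012, 1.134, -0.075], TCP at [0.155, 0.606, 0.231] pointing down, gripper open.
Joint ranges: [-2.62, 2.62], [-0.44, 2.09], [-1.27, 1.32], [0.08, 2.57], [-1.32, 4.46], [0.12, 2], [-2.74, 2.74]. Speed limits (rad/s): [2.22, 2.22, 3.01, 3.01, 3.14, 3.14, 3.14].

INTERFACE

Orientations are given as a rotation vector (axis times angle).
In Python, from station import robot, vision, order, find_in, silhouettes gives the robot as it stands.
- The arm moves only by the tool carry_out, never from a script. Its argument "motion" is one flat list of numbers, 6 for each row, row after row: the shift along the tool's x, y, z as a fraction of full scale, then the turn, a rotation vector about the tool's x, y, z as a fraction of full scale. In form: [x, y, z, wx, wy, wz, x, y, z, wx, wy, wz, ...]. A call has 1 to 12 rows; each row shifts and turns the commanded pose from where the row before left it, along the tool's axes as they then stand; what a row does not reach is not made up. Full scale, the value 1, is 800 mm for a shift and 60 degrees for a turn. A row lasts 1/12 s, in which the tool goes at most 41.7 mm and 7.16 degrees, less where a joint would pass 70% of its speed; a pose out of reach is approached as far as the arm can. A call with a number of a shift or a turn outside -1 to 1 is refused whole. A call with a gripper value outside its range is refused whole. "claw" is the opening, from -1 (shut) to 1 (fully open), set as the call begins (left out, the last holds). The fingers move at their own pace and stop on an object; the grip force is fixed at half the most. Time passes only in rows, so rows that do not move let the fingers close. It gives the time, the measured TCP pose, the force, the opening and the grip force at its end, in the units of the state.
- robot.observe(): the state, without advancing time (a new reading comes with each control period).
- vision.get_image(name): name is "scene" or "top"; returns a dict with "img" (480x640x3 uint8, red, green, blue), "mtx" (3x3 intrinsics, pixels), "T" (4x4, takes a point from camera to world coordinates). Camera axes: x right, y up, looking along -z (the intrinsics and any distortion apply to the point x, -y, -z); pixel columns grow to the right and rows downward; lengths in m; the calibration is good to about 2 mm. A picture is of the moment at which its call begins. There is no depth.
- order.finish_job(): hands the job in; it is judged then, once.
Trained networks look in the newest picture that a camera, given by its name, has taken for a name from the list of things; names that differ only in an ending like _2 or _b are one class to them, and where a whole thing is asked for, a point or a joint stands for the part that bears it (a point fixed in the world has none). Each returns a list of dicts, best first, with "conf" (0 to 1); they miss things now and then, are a little off and sometimes report something else, mostly with a low value. They report only what shows in the picture. A call takes as long as a camera call. They do not tell look-alikes from the thing itself.
- find_in(camera, thing): "uv" ([column, row] in pixels, amid what is visible of it).
- silhouettes(camera, thing): "mask" (480x640 bool, what is visible of it) and "uv" ([column, row] in pixels, amid what is visible of it).
The state is a dict: "t": time; "joint_pos": joint angles; "dq": joint speeds; "joint_torque": joint torques, N m; "ee_pos": TCP position; "orientation": TCP orientation; "wrist_force": force on the tool from outside, world axes, zero at the start; "ft_torque": the same for the moment, N m; "opening": opening from 0.0 (shut) to 1.0 (fully open); "grip_force": force on a finger pad.
Only numpy, scipy, OpenCV 4.12 (cv2) and the standard library are available. Lean on these libraries where they do the work, as an engineer would, in place of code of your own. Each camera call takes 0.05 s, during which the arm holds its last target. There are 200 camera calls.

## Working session

There is one attempt and no reset: what is moved stays moved. The work goes in short steps, Python scripts to look and compute and a tool call to move; the robot and the scene stay as the last step left them, time stands still between calls to the robot, and variables do not carry over. Pictures are saved under pics/ and viewed, at most 13 in all, crops included, and the job is handed in when it is done.

Besides the shell and the picture viewer there is one more tool, called after ">>>" by a JSON object that holds its "api" and its "payload", one argument or row to a line. carry_out: Moves the arm, as the interface text tells. Its arguments: {"type":"object","properties":{"motion":{"type":"array"},"claw":{"type":"number"}},"required":["motion"]}

```bash
mkdir -p pics; ls; python3 - <<'E'
from station import robot,vision,find_in
import cv2,numpy as np
s=robot.observe();print({k:np.round(v,3) for k,v in s.items()})
for c in("scene","top"):
    d=vision.get_image(c);cv2.imwrite(f"pics/{c}0.png",d["img"][:,:,::-1])
    print(c,d["mtx"],np.round(d["T"],4), {k:v.shape if k=='img' else 0 for k,v in d.items()})
for c in("scene","top"):
    for n in("rack","stop","stop_face","stop_handle","case_slim","case_thick","case_a","case_b"):
        print(c,n,[(np.round(x["uv"]),round(x["conf"],2)) for x in find_in(c,n)][:4])
E
```

```text
pics
{'t': np.float64(0.0), 'joint_pos': array([-1.424,  0.435,  0.025,  1.574, -0.012,  1.134, -0.075]), 'dq': array([-0.   ,  0.   ,  0.   , -0.   , -0.001, -0.   , -0.   ]), 'joint_torque': array([-0.0000e+00, -6.7046e+01,  1.0250e+00, -3.1620e+01,  1.6000e-02,
        1.3000e-02,  0.0000e+00]), 'ee_pos': array([0.154, 0.605, 0.231]), 'orientation': array([-3.910e-01, -3.117e+00,  3.000e-03]), 'wrist_force': array([0.192, 0.476, 0.306]), 'ft_torque': array([ 0.062, -0.009, -0.004]), 'grip_force': np.float64(0.0), 'opening': np.float64(0.996)}
scene [[556.58258098   0.         311.2238224 ]
 [  0.         556.58258098 236.32926977]
 [  0.           0.           1.        ]] [[ 0.8473 -0.2806  0.4509  1.2604]
 [ 0.5309  0.4664 -0.7075 -1.1791]
 [-0.0118  0.8389  0.5442  0.978 ]
 [ 0.      0.      0.      1.    ]] {'img': (480, 640, 3), 'mtx': 0, 'T': 0}
top [[543.0065904    0.         321.59766624]
 [  0.         543.0065904  238.76570361]
 [  0.           0.           1.        ]] [[ 2.7100e-02  9.8470e-01 -1.7220e-01  2.7930e-01]
 [-9.9960e-01  2.7300e-02 -1.1000e-03 -3.1800e-02]

[... 512 characters left out ...]
., 296.]), 0.88), (array([325., 248.]), 0.73), (array([310., 254.]), 0.51)]
top rack [(array([295., 233.]), 0.68)]
top stop [(array([310., 228.]), 0.85)]
top stop_face [(array([311., 230.]), 0.98), (array([322., 296.]), 0.52), (array([343., 220.]), 0.22)]
top stop_handle [(array([311., 230.]), 0.59), (array([345., 218.]), 0.58)]
top case_slim [(array([418., 263.]), 0.64)]
top case_thick [(array([441., 210.]), 0.63), (array([403., 157.]), 0.62)]
top case_a [(array([344., 217.]), 0.9), (array([330., 219.]), 0.86), (array([392., 212.]), 0.74), (array([341., 132.]), 0.4)]
top case_b [(array([344., 217.]), 0.9), (array([330., 219.]), 0.86), (array([392., 212.]), 0.74), (array([341., 132.]), 0.4)]
```

```bash
python3 - <<'E'
import cv2
a=cv2.imread("pics/scene0.png");b=cv2.imread("pics/top0.png")
cv2.imwrite("pics/s1.png",cv2.resize(a[150:390,180:500],None,fx=2.5,fy=2.5,interpolation=cv2.INTER_CUBIC))
cv2.imwrite("pics/t1.png",cv2.resize(b[110:320,230:510],None,fx=2.857,fy=2.857,interpolation=cv2.INTER_CUBIC)[:600])
E
```

```text
(no output)
```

View pics/s1.png

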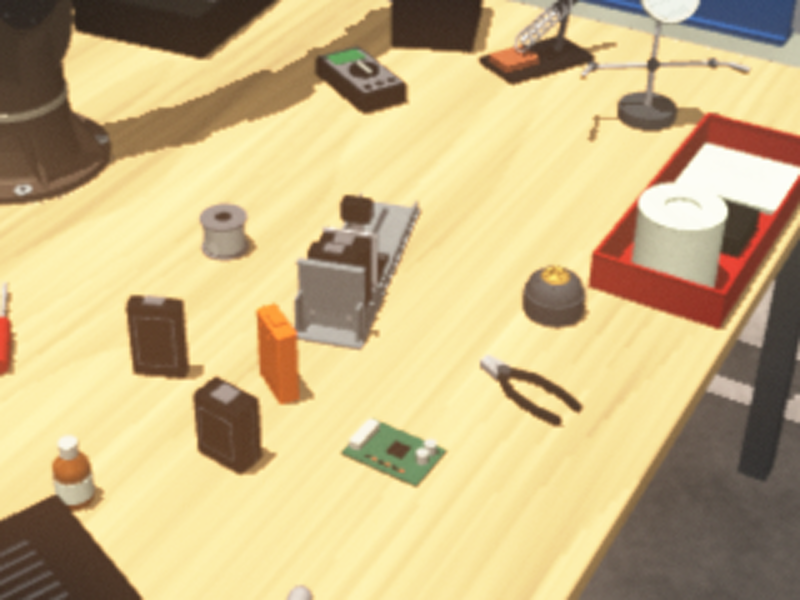

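View pics/t1.png

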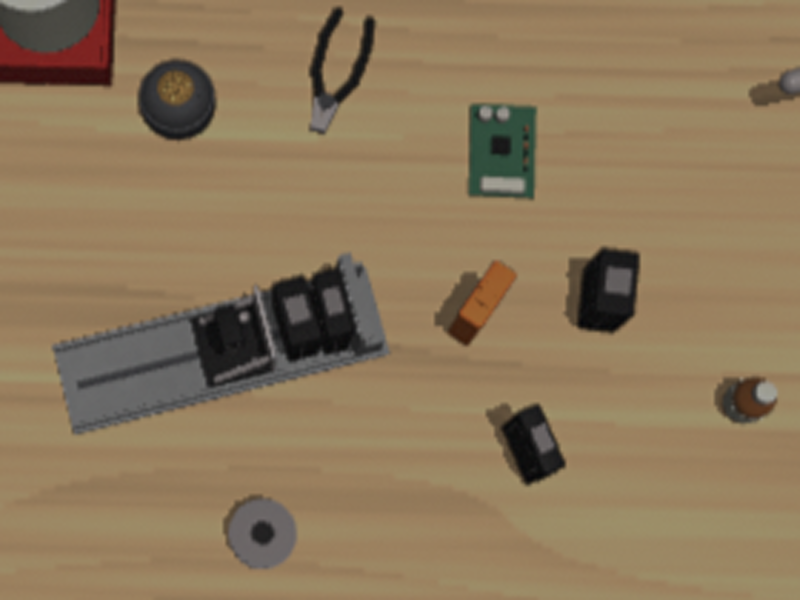

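View pics/top0.png

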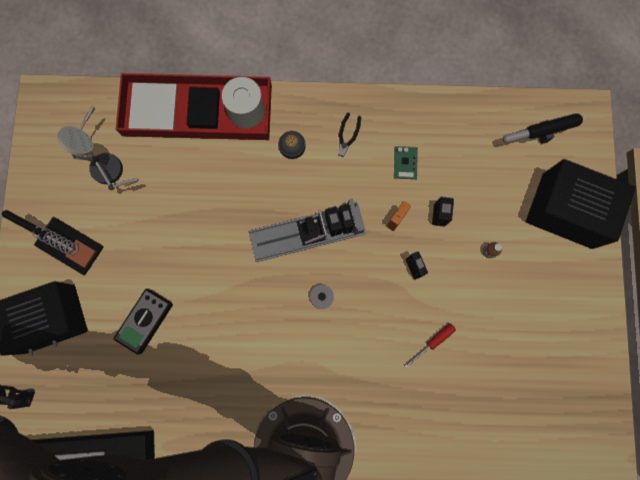

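Candidates: the loose black cases are case_slim at top (417,264) and case_thick at top (443,211). The orange look-alike is at (398,216), to be left alone. case_a and case_b are in the rack at (344,217) and (330,219). Both choices were checked in the crops. Next I fit box models to the silhouettes in both views.

```bash
cat > h.py <<'E'
import numpy as np,cv2
from scipy.optimize import minimize
from scipy.spatial.transform import Rotation as R
from station import robot,vision,find_in,silhouettes
U=4
def proj(d,P):
    q=(np.asarray(P)-d["T"][:3,3])@d["T"][:3,:3]; q=q*[1,-1,-1]
    p=q@d["mtx"].T; return p[:,:2]/p[:,2:]
def box(x,y,z): return np.array([[a,b,c] for a in x for b in y for c in z])
def place(P,p): 
    c,s=np.cos(p[2]),np.sin(p[2]); return np.c_[P[:,0]*c-P[:,1]*s+p[0],P[:,0]*s+P[:,1]*c+p[1],P[:,2]]
def render(d,boxes):
    m=np.zeros((480*U,640*U),np.uint8)
    for b in boxes:
        h=cv2.convexHull((proj(d,b)*U+U/2).astype(np.int32)); cv2.fillConvexPoly(m,h,1)
    return cv2.resize(m.astype(np.float32),(640,480),interpolation=cv2.INTER_AREA)
def fit(model,p0,ims,masks,step):
    def cost(p):
        e=0
        for d,m in zip(ims,masks):
            r=render(d,model(p)); e+=np.abs(r-m).sum()/m.sum()
        return e
    n=len(p0); S=np.vstack([p0]+[np.array(p0)+np.eye(n)[i]*step[i] for i in range(n)])
    r=minimize(cost,p0,method="Nelder-Mead",options=dict(initial_simplex=S,xatol=2e-4,fatol=1e-4,maxiter=300))
    return r.x,r.fun
CASE={"case_slim":(22,96),"case_thick":(36,80),"case_a":(24,92),"case_b":(30,84)}
def cmodel(n):
    t,h=CASE[n]
    B=[box((-.03,.03),(-t/2e3,t/2e3),(0,h/1e3)),box((-.009,.009),(-.006,.006),(h/1e3,h/1e3+.003))]
    return lambda p:[place(b,p) for b in B]
def rmodel(p): # x,y,yaw,s
    f=.06+p[3]
    B=[box((-.039,.039),(-.006,.26),(0,.006)),box((-.039,-.035),(-.006,.26),(0,.016)),box((.035,.039),(-.006,.26),(0,.016)),
       box((-.039,.039),(-.006,0),(0,.09)),box((-.033,.033),(f,f+.004),(0,.085)),box((-.033,.033),(f,f+.064),(.006,.017)),
       box((-.018,.018),(f+.024,f+.044),(.08,.108)),box((-.008,.008),(f+.026,f+.042),(.017,.08)),
       box((-.03,.03),(.001,.025),(.006,.098)),box((-.03,.03),(.027,.057),(.006,.09))]
    return [place(b,p) for b in B]
def onplane(d,uv,z):
    v=np.linalg.inv(d["mtx"])@[uv[0],uv[1],1]; v=d["T"][:3,:3]@(v*[1,-1,-1]); o=d["T"][:3,3]
    return o+v*(z-o[2])/v[2]
def delta(xyz,yaw_y=None,s=None):
    """shift fractions and wz fraction; yaw_y: world direction angle for tool y axis (mod pi)"""
    s=s or robot.observe(); Rt=R.from_rotvec(s["orientation"]).as_matrix()
    d=Rt.T@(np.array(xyz)-s["ee_pos"])/.8
    w=0
    if yaw_y is not None:
        y=Rt[:,1]; cur=np.arctan2(y[1],y[0]); dy=(yaw_y-cur+np.pi/2)%np.pi-np.pi/2
        w=-dy/np.radians(60)   # tool z points down
    return np.round(d,4),round(w,4)
E
python3 - <<'E'
from h import *
ims={c:vision.get_image(c) for c in("scene","top")}
def mask(c,n,near=None):
    L=silhouettes(c,n)
    if near is not None: L=[x for x in L if np.hypot(*(np.array(x["uv"])-near))<12]
    return L[0]["mask"].astype(np.float32) if L else None
near={"case_slim":{"scene":(244,285),"top":(418,263)},"case_thick":{"scene":(273,321),"top":(441,210)}}
for n in near:
    M={c:mask(c,n,near[n][c]) for c in ims}
    use=[c for c in ims if M[c] is not None]; print(n,use,[M[c].sum() for c in use])
    g=onplane(ims["top"],near[n]["top"],.06)
    best=min((fit(cmodel(n),[g[0],g[1],a],[ims[c] for c in use],[M[c] for c in use],(.02,.02,.4)) for a in np.arange(0,3.1,.5)),key=lambda r:r[1])
    print(n,g,best)
M={}
for c in ims:
    m=np.zeros((480,640),bool)
    for n in("rack","stop","case_a"):
        for x in silhouettes(c,n):
            ref=(318,255) if c=="scene" else (312,228)
            print(c,n,np.round(x["uv"]),x["mask"].sum(),round(x["conf"],2))
            if np.hypot(*(np.array(x["uv"])-ref))<35: m|=x["mask"]
    M[c]=cv2.morphologyEx(m.astype(np.uint8),cv2.MORPH_CLOSE,np.ones((5,5))).astype(np.float32)
A=onplane(ims["top"],(363,219),.03);B=onplane(ims["top"],(252,246),.01);print(A,B)
yaw=np.arctan2(B[1]-A[1],B[0]-A[0])-np.pi/2
p,e=fit(rmodel,[A[0],A[1],yaw,.002],[ims[c] for c in ims],[M[c] for c in ims],(.01,.01,.1,.02));print("rack",p,e)
for c in ims:
    v=ims[c]["img"][:,:,::-1].copy()
    for b in rmodel(p):
        h=cv2.convexHull(proj(ims[c],b).astype(np.int32));cv2.polylines(v,[h],True,(0,255,0),1)
    M[c+"v"]=v
cv2.imwrite("pics/fit.png",np.hstack([cv2.resize(M["topv"][190:270,240:380],None,fx=3.5,fy=3.5)[:280],cv2.resize(M["scenev"][220:300,290:365],None,fx=3.5,fy=3.5)]))
E
```

```text
case_slim ['scene', 'top'] [np.float32(702.0), np.float32(383.0)]
case_slim [ 0.45993543 -0.27291578  0.06      ] (array([ 0.45641874, -0.26859721,  0.43673635]), np.float64(0.23651674389839172))
case_thick ['scene', 'top'] [np.float32(765.0), np.float32(548.0)]
case_thick [ 0.59745158 -0.33193045  0.06      ] (array([ 0.60090791, -0.33934096, -0.157769  ]), np.float64(0.21530193090438843))
scene rack [321. 263.] 1683 0.96
scene stop [327. 239.] 302 0.86
scene case_a [328. 248.] 139 0.65
scene case_a [291. 291.] 528 0.64
scene case_a [310. 252.] 150 0.62
top rack [294. 234.] 3089 0.59
top stop [310. 229.] 700 0.57
top case_a [332. 222.] 367 0.9
top case_a [346. 217.] 314 0.84
top case_a [396. 214.] 286 0.56
[ 0.57497274 -0.13608137  0.03      ] [0.49935979 0.15053389 0.01      ]
rack [ 0.57973797 -0.11152056  0.28800841  0.02170561] 0.39998534321784973
```

View pics/fit.png

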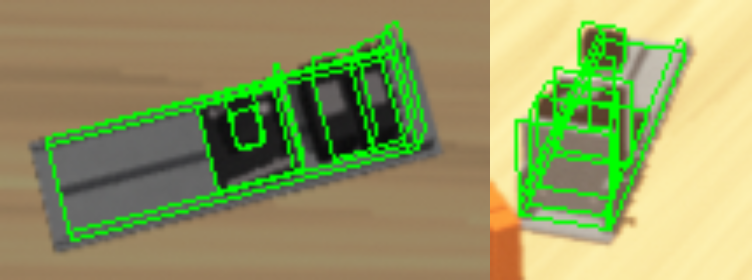

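```bash
python3 - <<'E'
from h import *
ims={c:vision.get_image(c) for c in("scene","top")}
d=ims["top"]
P=[onplane(d,(240+u/3.5-.4,190+v/3.5-.4),.016) for u,v in((33,148),(55,248),(440,152))]
print(np.round(P,4),np.linalg.norm(P[0]-P[1]),np.linalg.norm(P[2]-P[1]))
M={}
for c in ims:
    m=np.zeros((480,640),bool)
    for n in("rack","stop","case_a"):
        for x in silhouettes(c,n):
            ref=(318,255) if c=="scene" else (312,228)
            if np.hypot(*(np.array(x["uv"])-ref))<40: m|=x["mask"]
    M[c]=cv2.morphologyEx(m.astype(np.uint8),cv2.MORPH_CLOSE,np.ones((5,5))).astype(np.float32)
a=(P[1]-P[2])/np.linalg.norm(P[1]-P[2]); yaw=np.arctan2(a[1],a[0])-np.pi/2
n=np.array([-a[1],a[0],0]); n=n if n@(P[0]-P[1])>0 else -n
o=P[2]+a*.006+n*.039
p0=[o[0],o[1],yaw,.01];print("p0",p0)
for use in(["top"],["scene"],["scene","top"]):
    p,e=fit(rmodel,p0,[ims[c] for c in use],[M[c] for c in use],(.008,.008,.05,.015));print(use,p,e)
# slim / thick per camera
for nm,g in(("case_slim",[.4564,-.2686,.437]),("case_thick",[.6009,-.3393,-.158])):
    for c in ims:
        m=silhouettes(c,nm); q=proj(ims[c],[[g[0],g[1],.045]])[0]
        m=min(m,key=lambda x:np.hypot(*(np.array(x["uv"])-q)));print(nm,c,fit(cmodel(nm),g,[ims[c]],[m["mask"].astype(np.float32)],(.01,.01,.2)))
v=[]
for c,sl,f in(("top",np.s_[190:270,240:380],4),("scene",np.s_[220:300,290:350],4)):
    i=ims[c]["img"][:,:,::-1][sl]; i=cv2.resize(i,None,fx=f,fy=f)
    off=np.array([sl[1].start,sl[0].start])
    for b in rmodel(p): cv2.polylines(i,[cv2.convexHull(((proj(ims[c],b)-off+.5)*f).astype(np.int32))],True,(0,255,0),1)
    v.append(i)
cv2.imwrite("pics/fit2.png",np.hstack(v))
E
```

```text
[[ 0.5354  0.1593  0.016 ]
 [ 0.4609  0.1393  0.016 ]
 [ 0.5408 -0.1437  0.016 ]] 0.07715793220073461 0.2941012799739837
p0 [np.float64(0.5766892467736575), np.float64(-0.12732420246250903), np.float64(0.27514487045041003), 0.01]
['top'] [ 0.57367542 -0.10756032  0.27485622  0.00102042] 0.11522244662046432
['scene'] [ 0.58564808 -0.12219816  0.29113212  0.03144351] 0.08420322090387344
['scene', 'top'] [ 0.5758812  -0.10778684  0.26715422  0.01523344] 0.2730723023414612
case_slim scene (array([ 0.45733236, -0.26750605,  0.53448739]), np.float64(0.09270833432674408))
case_slim top (array([ 0.45633003, -0.26884914,  0.42371804]), np.float64(0.07286432385444641))
case_thick scene (array([ 0.60129119, -0.33955717, -0.19851747]), np.float64(0.07630368322134018))
case_thick top (array([ 0.59889831, -0.33891329, -0.13227323]), np.float64(0.06737013161182404))
```

View pics/fit2.png

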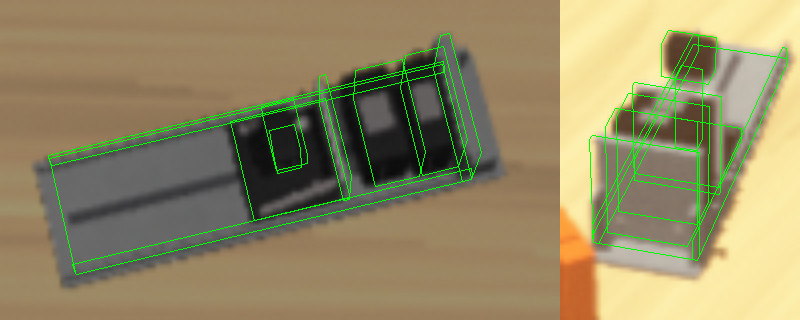

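```bash
sed -i 's/box((-.039,.039),(-.006,.26),(0,.006))/box((-.039,.039),(-.028,.266),(0,.006))/; s/(-.006,.26),(0,.016)/(-.006,.266),(0,.016)/g' h.py; python3 - <<'E'
from h import *
ims={c:vision.get_image(c) for c in("scene","top")}
M={}
for c in ims:
    m=np.zeros((480,640),bool)
    for n in("rack","stop","case_a"):
        for x in silhouettes(c,n):
            ref=(318,255) if c=="scene" else (312,228)
            if np.hypot(*(np.array(x["uv"])-ref))<40: m|=x["mask"]
    M[c]=cv2.morphologyEx(m.astype(np.uint8),cv2.MORPH_CLOSE,np.ones((5,5))).astype(np.float32)
p0=[.5716,-.111,.275,.01]
for use in(["top"],["scene"],["scene","top"]):
    p,e=fit(rmodel,p0,[ims[c] for c in use],[M[c] for c in use],(.008,.008,.05,.015));print(use,p,e)
v=[]
for c,sl,f in(("top",np.s_[190:270,240:380],4),("scene",np.s_[220:300,290:350],4)):
    i=ims[c]["img"][:,:,::-1][sl]; i=cv2.resize(i,None,fx=f,fy=f)
    off=np.array([sl[1].start,sl[0].start])
    for b in rmodel(p): cv2.polylines(i,[cv2.convexHull(((proj(ims[c],b)-off+.5)*f).astype(np.int32))],True,(0,255,0),1)
    v.append(i)
cv2.imwrite("pics/fit3.png",np.hstack(v))
f=.06+p[3]
for nm,xyz in(("handle hi",(0,f+.034,.15)),("handle grip",(0,f+.034,.075))):
    w=place(np.array([xyz]),p)[0]; print(nm,w,delta(w,p[2]))
E
```

```text
['top'] [ 0.57178572 -0.10595209  0.26677279  0.01760712] 0.08144087344408035
['scene'] [ 0.57995387 -0.1055637   0.27657274  0.01346691] 0.04727238044142723
['scene', 'top'] [ 0.57853029 -0.10506805  0.28850721  0.00124567] 0.1916530728340149
handle hi [ 0.55143085 -0.01375891  0.15      ] (array([-0.6722, -0.6275,  0.1016]), np.float64(0.9859))
handle grip [ 0.55143085 -0.01375891  0.075     ] (array([-0.6722, -0.6275,  0.1954]), np.float64(0.9859))
```

View pics/fit3.png

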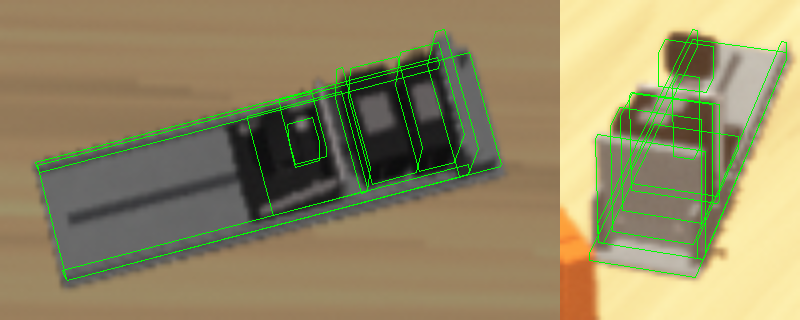

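```bash
python3 - <<'E'
from h import *
ims={c:vision.get_image(c) for c in("scene","top")}
ob={"scene":(322.3,232.7),"top":(310.8,224.4)}
A=[];b=[]
for c,uv in ob.items():
    o=ims[c]["T"][:3,3];v=onplane(ims[c],uv,0)-o;v/=np.linalg.norm(v);Q=np.eye(3)-np.outer(v,v);A.append(Q);b.append(Q@o)
X=np.linalg.lstsq(np.vstack(A),np.hstack(b),rcond=None)[0];print("handle tri",X,onplane(ims["top"],ob["top"],.1))
print(place(np.array([[0,.1087,.094]]),[.575,-.1055,.28]))
print(delta((X[0],X[1],.17),.28))
E
```

```text
handle tri [ 0.54561235 -0.00124806  0.09616685] [ 0.54283284 -0.00281801  0.1       ]
[[ 0.54496014 -0.00103327  0.094     ]]
(array([-0.6612, -0.6141,  0.0766]), np.float64(0.994))
```

>>> {"api": "carry_out", "payload": {
  "motion": [-0.033,-0.0307,0,0,0,0,-0.033,-0.0307,0,0,0,0,-0.033,-0.0307,0,0,0,0,-0.033,-0.0307,0,0,0,0,-0.033,-0.0307,0,0,0,0,-0.033,-0.0307,0,0,0,0,-0.033,-0.0307,0,0,0,0,-0.033,-0.0307,0,0,0,0,-0.033,-0.0307,0,0,0,0,-0.033,-0.0307,0,0,0,0],
  "claw": 1
}}

```text
t: 3.43
ee_pos: [0.3503, 0.3008, 0.2316]
orientation: [0.391, 3.117, 0.001]
wrist_force: [0.9, 0.1, -0.5]
opening: 0.998
grip_force: 0.0
```

>>> {"api": "carry_out", "payload": {
  "motion": [-0.033,-0.0307,0.0076,0,0,0,-0.033,-0.0307,0.0076,0,0,0,-0.033,-0.0307,0.0076,0,0,0,-0.033,-0.0307,0.0076,0,0,0,-0.033,-0.0307,0.0076,0,0,0,-0.033,-0.0307,0.0076,0,0,0,-0.033,-0.0307,0.0076,0,0,0,-0.033,-0.0307,0.0076,0,0,0,-0.033,-0.0307,0.0076,0,0,0,-0.033,-0.0307,0.0076,0,0,0]
}}

```text
t: 4.27
ee_pos: [0.5455, -0.0024, 0.1704]
orientation: [0.391, 3.117, 0.0]
wrist_force: [-0.2, 0.8, 0.1]
opening: 1.004
grip_force: 0.0
```

>>> {"api": "carry_out", "payload": {
  "motion": [0,0,0,0,0,0.1,0,0,0,0,0,0.1,0,0,0,0,0,0.1,0,0,0,0,0,0.1,0,0,0,0,0,0.1,0,0,0,0,0,0.1,0,0,0,0,0,0.1,0,0,0,0,0,0.1,0,0,0,0,0,0.1,0,0,0,0,0,0.094,0,0,0,0,0,0,0,0,0,0,0,0]
}}

```text
t: 5.27
ee_pos: [0.5447, -0.0007, 0.1705]
orientation: [1.885, 2.513, -0.0]
wrist_force: [-0.1, -0.1, -0.6]
opening: 1.001
grip_force: 0.0
```

```bash
python3 - <<'E'
from h import *
s=robot.observe();print(s["t"],s["ee_pos"],s["joint_pos"],R.from_rotvec(s["orientation"]).as_matrix().round(3));print(delta((.5455,-.001,.078),.28))
E
```

```text
5.2667 [ 0.54471424 -0.00074404  0.17051709] [-0.54753438  0.40454554  0.6123905   1.88376088 -0.28370214  0.94031398
  0.4794111 ] [[-0.28  0.96  0.  ]
 [ 0.96  0.28 -0.  ]
 [-0.    0.   -1.  ]]
(array([-0.0006,  0.0009,  0.1156]), np.float64(0.0032))
```

>>> {"api": "carry_out", "payload": {
  "motion": [0,0,0.029,0,0,0,0,0,0.029,0,0,0,0,0,0.029,0,0,0,0,0,0.0286,0,0,0,0,0,0,0,0,0]
}}

```text
t: 5.68
ee_pos: [0.5421, -0.0007, 0.0746]
orientation: [-1.883, -2.51, 0.006]
wrist_force: [-0.1, 0.8, 0.2]
opening: 0.997
grip_force: 0.0
```

>>> {"api": "carry_out", "payload": {
  "motion": [0,0,0,0,0,0,0,0,0,0,0,0,0,0,0,0,0,0,0,0,0,0,0,0,0,0,0,0,0,0,0,0,0,0,0,0,0,0,0,0,0,0,0,0,0,0,0,0],
  "claw": -1
}}

```text
t: 6.35
ee_pos: [0.5458, -0.0008, 0.0795]
orientation: [1.888, 2.509, 0.003]
wrist_force: [-0.1, 0.0, 7.6]
opening: 0.41
grip_force: 59.3
```

>>> {"api": "carry_out", "payload": {
  "motion": [0.013,0,0,0,0,0,0.013,0,0,0,0,0,0.013,0,0,0,0,0,0.013,0,0,0,0,0,0.013,0,0,0,0,0,0.013,0,0,0,0,0,0.013,0,0,0,0,0,0.013,0,0,0,0,0,0.013,0,0,0,0,0,0.013,0,0,0,0,0,0,0,0,0,0,0,0,0,0,0,0,0]
}}

```text
t: 7.35
ee_pos: [0.5164, 0.101, 0.0795]
orientation: [-1.888, -2.511, -0.004]
wrist_force: [-2.2, 2.0, 11.6]
opening: 0.406
grip_force: 63.9
```

```bash
python3 - <<'E'
from h import *
s=robot.observe();e=s["ee_pos"];print(e,s["wrist_force"],s["ft_torque"]);print(np.arctan2(-(e[0]-.5458),e[1]+.0008), np.hypot(e[0]-.5458,e[1]+.0008))
print(R.from_rotvec(s["orientation"]).as_matrix().round(3))
E
```

```text
[0.51641035 0.100953   0.07951207] [-2.21058726  2.03666172 11.61778205] [ 0.29868788  0.62507337 -0.16209603]
0.2811808407548411 0.10591234266540119
[[-0.278  0.961  0.002]
 [ 0.961  0.278  0.002]
 [ 0.002  0.002 -1.   ]]
```

>>> {"api": "carry_out", "payload": {
  "motion": [0,0,0,0,0,0,0,0,0,0,0,0,0,0,0,0,0,0,0,0,0,0,0,0,0,0,0,0,0,0,0,0,-0.03,0,0,0,0,0,-0.04,0,0,0,0,0,-0.04,0,0,0,0,0,-0.03,0,0,0,0,0,-0.01,0,0,0,0,0,0,0,0,0],
  "claw": 1
}}

```text
t: 8.27
ee_pos: [0.5171, 0.0992, 0.1999]
orientation: [1.889, 2.508, 0.005]
wrist_force: [0.4, -0.2, 0.3]
opening: 0.998
grip_force: 0.0
```

```bash
python3 - <<'E'
from h import *
s=robot.observe();print(s["ee_pos"],s["opening"]);print(delta((.4565,-.2686,.17),.44),R.from_rotvec(s["orientation"]).as_matrix().round(3))
E
```

```text
[0.51714326 0.09921035 0.19989061] 0.9979460593360004
(array([-0.4209, -0.2   ,  0.0364]), np.float64(-0.1528)) [[-0.276  0.961  0.003]
 [ 0.961  0.276  0.002]
 [ 0.001  0.004 -1.   ]]
```

>>> {"api": "carry_out", "payload": {
  "motion": [-0.042,-0.02,0,0,0,0,-0.042,-0.02,0,0,0,0,-0.042,-0.02,0,0,0,0,-0.042,-0.02,0,0,0,0,-0.042,-0.02,0,0,0,0,-0.042,-0.02,0,0,0,0,-0.042,-0.02,0.009,0,0,0,-0.042,-0.02,0.009,0,0,0,-0.042,-0.02,0.009,0,0,0,-0.042,-0.02,0.009,0,0,0,0,0,0,0,0,-0.08,0,0,0,0,0,-0.08]
}}

```text
t: 9.27
ee_pos: [0.4526, -0.2705, 0.1671]
orientation: [-1.674, -2.655, 0.003]
wrist_force: [0.3, 0.6, -0.5]
opening: 0.999
grip_force: 0.0
```

>>> {"api": "carry_out", "payload": {
  "motion": [0,0,0,0,0,0,0,0,0,0,0,0,0,0,0,0,0,0]
}}

```text
t: 9.52
ee_pos: [0.4548, -0.2674, 0.1684]
orientation: [-1.675, -2.656, 0.0]
wrist_force: [-0.4, 0.3, -0.0]
opening: 1.004
grip_force: 0.0
```

```bash
python3 - <<'E'
from h import *
s=robot.observe();print(s["ee_pos"]);print(delta((.4565,-.2686,.052),.45),R.from_rotvec(s["orientation"]).as_matrix().round(3))
E
```

```text
[ 0.45476275 -0.26743262  0.16842791]
(array([-0.0024,  0.0014,  0.1455]), np.float64(-0.0043)) [[-0.431  0.902 -0.001]
 [ 0.902  0.431  0.001]
 [ 0.001 -0.001 -1.   ]]
```

>>> {"api": "carry_out", "payload": {
  "motion": [-0.0024,0.0014,0,0,0,0,0,0,0.03,0,0,0,0,0,0.03,0,0,0,0,0,0.03,0,0,0,0,0,0.03,0,0,0,0,0,0.025,0,0,0,0,0,0,0,0,0]
}}

```text
t: 10.1
ee_pos: [0.4552, -0.2676, 0.05]
orientation: [-1.67, -2.655, 0.001]
wrist_force: [-0.8, 0.1, -0.6]
opening: 1.002
grip_force: 0.0
```

>>> {"api": "carry_out", "payload": {
  "motion": [0,0,0,0,0,0,0,0,0,0,0,0,0,0,0,0,0,0,0,0,0,0,0,0,0,0,0,0,0,0,0,0,0,0,0,0],
  "claw": -1
}}

```text
t: 10.6
ee_pos: [0.4579, -0.2699, 0.0546]
orientation: [1.672, 2.657, 0.001]
wrist_force: [-1.1, -0.6, 7.5]
opening: 0.698
grip_force: 65.3
```

```bash
python3 - <<'E'
from h import *
ims={c:vision.get_image(c) for c in("scene","top")}
s=robot.observe();print(s)
v=[cv2.resize(ims["scene"]["img"][230:330,190:310],None,fx=3.3,fy=3.3),cv2.resize(ims["top"]["img"][200:300,340:460],None,fx=3.3,fy=3.3)]
cv2.imwrite("pics/g1.png",np.hstack(v)[:,:,::-1])
E
```

```text
{'t': 10.7, 'joint_pos': array([ 0.03743789,  0.55304232,  0.55077535,  2.02099848, -0.45071691,
        0.68447497,  1.32433179]), 'dq': array([-6.95082507e-04,  2.49466399e-04, -3.33447494e-04, -1.73261830e-04,
       -3.26302632e-04,  9.94631080e-05, -1.85149558e-03]), 'joint_torque': array([-2.44295234e-01, -5.47947729e+01,  8.37876141e+00, -1.85317111e+01,
       -3.22107843e-02, -1.99669464e-01, -9.15527431e-03]), 'ee_pos': array([ 0.45785268, -0.26990872,  0.05459816]), 'orientation': array([1.67191224e+00, 2.65662203e+00, 1.02710825e-03]), 'wrist_force': array([-0.62209084,  0.94225121,  7.32257953]), 'ft_torque': array([0.08995149, 0.03351456, 0.00165154]), 'grip_force': 65.3459107875824, 'opening': 0.6968595674491729}
```

View pics/g1.png

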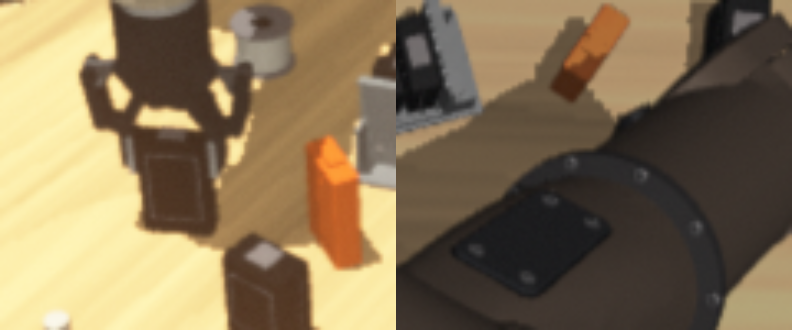

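>>> {"api": "carry_out", "payload": {
  "motion": [0,0,-0.02,0,0,0,0,0,-0.03,0,0,0,0,0,-0.04,0,0,0,0,0,-0.04,0,0,0,0,0,-0.04,0,0,0,0,0,-0.02,0,0,0.08,0,0,0,0,0,0.08,0,0,0,0,0,0]
}}

```text
t: 11.37
ee_pos: [0.4574, -0.2694, 0.2067]
orientation: [1.893, 2.504, 0.002]
wrist_force: [0.2, -0.9, -2.0]
opening: 0.697
grip_force: 65.4
```

```bash
python3 - <<'E'
from h import *
s=robot.observe();print(s["ee_pos"],s["opening"],s["wrist_force"]);print(delta((.5499,-.0149,.2),.281),R.from_rotvec(s["orientation"]).as_matrix().round(3))
E
```

```text
[ 0.45742852 -0.26935194  0.20669706] 0.6972298780878055 [ 0.16078745 -0.92262794 -2.01157458]
(array([0.2745, 0.198 , 0.0086]), np.float64(-0.0044)) [[-0.273  0.962  0.003]
 [ 0.962  0.273 -0.   ]
 [-0.001  0.003 -1.   ]]
```

>>> {"api": "carry_out", "payload": {
  "motion": [0.02,0.0145,0,0,0,0,0.03,0.0216,0,0,0,0,0.035,0.025,0,0,0,0,0.035,0.025,0,0,0,0,0.035,0.025,0,0,0,0,0.035,0.025,0,0,0,0,0.035,0.025,0,0,0,0,0.03,0.0216,0,0,0,0,0.02,0.0145,0,0,0,-0.004,0,0,0,0,0,0,0,0,0,0,0,0,0,0,0,0,0,0]
}}

```text
t: 12.37
ee_pos: [0.547, -0.0151, 0.2048]
orientation: [-1.883, -2.514, 0.002]
wrist_force: [-0.8, -1.2, -2.3]
opening: 0.697
grip_force: 65.4
```

```bash
python3 - <<'E'
from h import *
ims={c:vision.get_image(c) for c in("scene","top")}
s=robot.observe();print(s["ee_pos"],s["opening"],s["wrist_force"]);print(delta((.5499,-.0149,.08),.281),R.from_rotvec(s["orientation"]).as_matrix().round(3))
v=[cv2.resize(ims["scene"]["img"][160:300,260:400],None,fx=4,fy=4)]
cv2.imwrite("pics/p1.png",np.hstack(v)[:,:,::-1])
E
```

```text
[ 0.5470656  -0.01571536  0.20509433] 0.6942959860640917 [ 0.13398839 -0.82949355 -1.82245298]
(array([0.    , 0.0038, 0.1564]), np.float64(0.0019)) [[-0.279  0.96  -0.001]
 [ 0.96   0.279 -0.   ]
 [-0.    -0.001 -1.   ]]
```

View pics/p1.png

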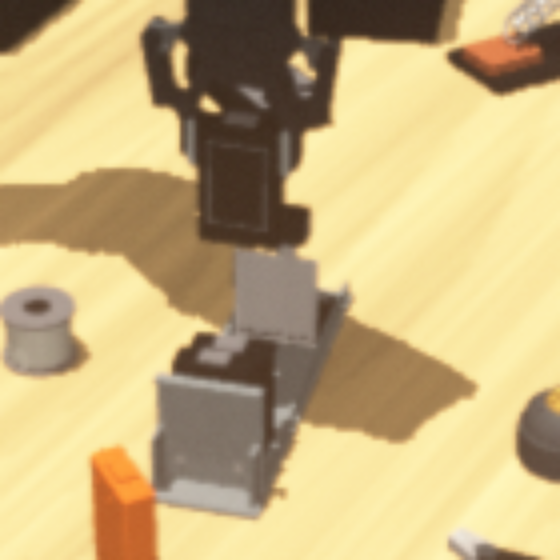

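>>> {"api": "carry_out", "payload": {
  "motion": [0,0.0038,0,0,0,0.002,0,0,0.02,0,0,0,0,0,0.03,0,0,0,0,0,0.03,0,0,0,0,0,0.03,0,0,0,0,0,0.03,0,0,0,0,0,0.02,0,0,0,0,0,0,0,0,0,0,0,0,0,0,0]
}}

```text
t: 13.22
ee_pos: [0.5503, -0.0142, 0.077]
orientation: [-1.888, -2.51, 0.002]
wrist_force: [0.3, 0.0, -1.6]
opening: 0.692
grip_force: 65.5
```

```bash
python3 - <<'E'
from h import *
s=robot.observe();print(s["ee_pos"],s["opening"],s["wrist_force"]);print(delta((.5499,-.0149,.062),.281))
E
```

```text
[ 0.55028214 -0.01420227  0.07702286] 0.6917078036586007 [ 0.29143137  0.0258121  -1.6235328 ]
(array([-0.0007, -0.0007,  0.0188]), np.float64(0.0))
```

>>> {"api": "carry_out", "payload": {
  "motion": [0,-0.0005,0.006,0,0,0,0,0,0.006,0,0,0,0,0,0.006,0,0,0,0,0,0,0,0,0,0,0,0,0,0,0]
}}

```text
t: 13.63
ee_pos: [0.5502, -0.0135, 0.0629]
orientation: [-1.887, -2.512, -0.0]
wrist_force: [0.4, -0.1, -1.8]
opening: 0.698
grip_force: 65.5
```

Not in contact yet; step down a bit more.

>>> {"api": "carry_out", "payload": {
  "motion": [0,0,0.002,0,0,0,0,0,0,0,0,0,0,0,0,0,0,0]
}}

```text
t: 13.88
ee_pos: [0.5503, -0.0135, 0.0613]
orientation: [1.887, 2.512, 0.0]
wrist_force: [-0.5, -0.2, -0.7]
opening: 0.695
grip_force: 65.5
```

>>> {"api": "carry_out", "payload": {
  "motion": [0,0,0.0015,0,0,0,0,0,0,0,0,0,0,0,0,0,0,0]
}}

```text
t: 14.13
ee_pos: [0.5504, -0.0136, 0.0607]
orientation: [1.887, 2.511, 0.001]
wrist_force: [-2.7, -1.2, 6.4]
opening: 0.694
grip_force: 66.2
```

Contact at 0.0607, as predicted for a case on the rack floor. Release and rise.

>>> {"api": "carry_out", "payload": {
  "motion": [0,0,0,0,0,0,0,0,0,0,0,0,0,0,0,0,0,0,0,0,0,0,0,0,0,0,0,0,0,0,0,0,-0.03,0,0,0,0,0,-0.04,0,0,0,0,0,-0.04,0,0,0,0,0,-0.04,0,0,0,0,0,-0.02,0,0,0,0,0,0,0,0,0],
  "claw": 1
}}

```text
t: 15.05
ee_pos: [0.5524, -0.0139, 0.1998]
orientation: [1.885, 2.508, 0.007]
wrist_force: [-1.1, -0.3, -0.6]
opening: 0.999
grip_force: 0.0
```

```bash
python3 - <<'E'
from h import *
s=robot.observe();print(s["ee_pos"]);print(delta((.600,-.3392,.17),-.155),R.from_rotvec(s["orientation"]).as_matrix().round(3))
E
```

```text
[ 0.55240426 -0.01392465  0.19980651]
(array([-0.4071, -0.0562,  0.0373]), np.float64(0.4172)) [[-0.278  0.961  0.006]
 [ 0.961  0.278  0.001]
 [-0.001  0.006 -1.   ]]
```

>>> {"api": "carry_out", "payload": {
  "motion": [-0.03,-0.0042,0,0,0,0,-0.042,-0.0058,0,0,0,0,-0.042,-0.0058,0,0,0,0,-0.042,-0.0058,0,0,0,0,-0.042,-0.0058,0,0,0,0,-0.042,-0.0058,0,0,0,0,-0.042,-0.0058,0,0,0,0,-0.042,-0.0058,0,0,0,0,-0.042,-0.0058,0.018,0,0,0,-0.041,-0.0056,0.018,0,0,0,0,0,0,0,0,0.1,0,0,0,0,0,0.1]
}}

```text
t: 16.05
ee_pos: [0.5955, -0.3419, 0.1648]
orientation: [-2.148, -2.289, 0.003]
wrist_force: [0.5, 1.0, -0.5]
opening: 0.999
grip_force: 0.0
```

>>> {"api": "carry_out", "payload": {
  "motion": [0,0,0,0,0,0.1,0,0,0,0,0,0.1,0,0,0,0,0,0.017,0,0,0,0,0,0,0,0,0,0,0,0]
}}

```text
t: 16.47
ee_pos: [0.5975, -0.3386, 0.1666]
orientation: [-2.382, -2.047, 0.001]
wrist_force: [0.6, 0.8, -1.1]
opening: 1.003
grip_force: 0.0
```

```bash
python3 - <<'E'
from h import *
s=robot.observe();print(s["ee_pos"],s["joint_pos"]);print(delta((.600,-.3392,.04),-.155),R.from_rotvec(s["orientation"]).as_matrix().round(3))
E
```

```text
[ 0.59746457 -0.33862878  0.16659382] [-0.00666121  0.68180867  0.7590026   1.52407098 -0.49788021  1.13753053
  0.70155236]
(array([-0.0002,  0.0034,  0.1582]), np.float64(0.0035)) [[ 0.151  0.989 -0.001]
 [ 0.989 -0.151  0.   ]
 [ 0.    -0.001 -1.   ]]
```

>>> {"api": "carry_out", "payload": {
  "motion": [0,0.0034,0,0,0,0.003,0,0,0.03,0,0,0,0,0,0.03,0,0,0,0,0,0.03,0,0,0,0,0,0.03,0,0,0,0,0,0.03,0,0,0,0,0,0.006,0,0,0,0,0,0,0,0,0]
}}

```text
t: 17.13
ee_pos: [0.5995, -0.3385, 0.0408]
orientation: [-2.386, -2.039, 0.001]
wrist_force: [-0.6, 1.0, -0.1]
opening: 0.998
grip_force: 0.0
```

>>> {"api": "carry_out", "payload": {
  "motion": [0,0,0,0,0,0,0,0,0,0,0,0,0,0,0,0,0,0,0,0,0,0,0,0,0,0,0,0,0,0,0,0,0,0,0,0],
  "claw": -1
}}

```text
t: 17.63
ee_pos: [0.6014, -0.3402, 0.0446]
orientation: [2.387, 2.038, 0.002]
wrist_force: [-1.2, -0.5, 6.5]
opening: 0.694
grip_force: 65.5
```

>>> {"api": "carry_out", "payload": {
  "motion": [0,0,-0.02,0,0,0,0,0,-0.03,0,0,0,0,0,-0.04,0,0,0,0,0,-0.04,0,0,0,0,0,-0.04,0,0,0,0,0,-0.03,0,0,-0.1,0,0,0,0,0,-0.1,0,0,0,0,0,-0.1,0,0,0,0,0,-0.1,0,0,0,0,0,-0.02,0,0,0,0,0,0,0,0,0,0,0,0]
}}

```text
t: 18.63
ee_pos: [0.6002, -0.3392, 0.2026]
orientation: [-1.891, -2.509, -0.0]
wrist_force: [-0.6, 1.1, -3.1]
opening: 0.696
grip_force: 65.1
```

```bash
python3 - <<'E'
from h import *
s=robot.observe();print(s["ee_pos"],s["opening"],s["wrist_force"])
w=np.array([.5458,-.0008])+(.134-.1087)*np.array([-.2773,.9608]);print(w)
print(delta((*w,.2),.281),R.from_rotvec(s["orientation"]).as_matrix().round(3))
ims={c:vision.get_image(c) for c in("scene","top")}
M=[x for x in silhouettes("scene","case_slim")+silhouettes("scene","case_a") ]
for x in M: print(np.round(x["uv"]),x["conf"],x["mask"].sum())
v=np.hstack([cv2.resize(ims["scene"]["img"][210:310,280:380],None,fx=4,fy=4),cv2.resize(ims["top"]["img"][170:270,270:370],None,fx=4,fy=4)])
cv2.imwrite("pics/p2.png",v[:,:,::-1])
E
```

```text
[ 0.60022593 -0.33920951  0.20258638] 0.6964015375813222 [-0.60921669  1.10815698 -3.08482973]
[0.53878431 0.02350824]
(array([0.457 , 0.051 , 0.0033]), np.float64(-0.0021)) [[-0.275  0.961  0.   ]
 [ 0.961  0.275  0.   ]
 [ 0.     0.    -1.   ]]
[325. 243.] 0.81 316
[291. 294.] 0.75 511
[312. 252.] 0.71 158
[334. 229.] 0.7 456
```

View pics/p2.png

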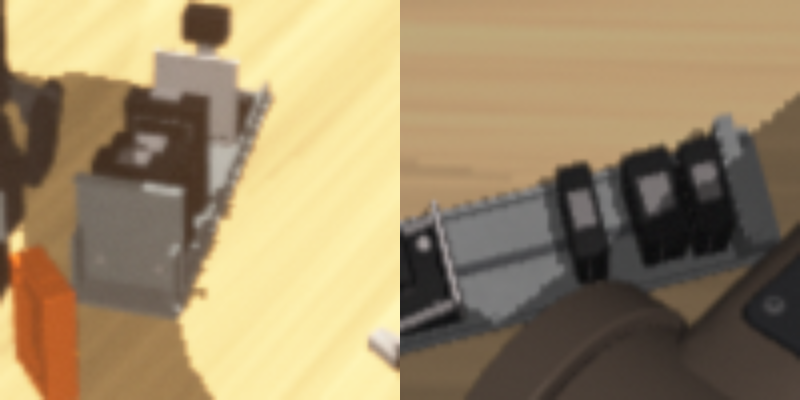

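>>> {"api": "carry_out", "payload": {
  "motion": [0.02,0.0022,0,0,0,0,0.035,0.0039,0,0,0,0,0.045,0.005,0,0,0,0,0.045,0.005,0,0,0,0,0.045,0.005,0,0,0,0,0.045,0.005,0,0,0,0,0.045,0.005,0,0,0,0,0.045,0.005,0,0,0,0,0.045,0.005,0,0,0,0,0.042,0.0047,0,0,0,0,0.03,0.0033,0,0,0,0,0.015,0.0017,0,0,0,-0.002]
}}

```text
t: 19.83
ee_pos: [0.5369, 0.0276, 0.2023]
orientation: [-1.879, -2.516, -0.001]
wrist_force: [-0.6, -0.7, -3.3]
opening: 0.693
grip_force: 65.2
```

>>> {"api": "carry_out", "payload": {
  "motion": [0,0,0,0,0,0,0,0,0,0,0,0,0,0,0,0,0,0]
}}

```text
t: 20.08
ee_pos: [0.5379, 0.0215, 0.2027]
orientation: [1.887, 2.511, -0.001]
wrist_force: [0.2, 0.4, -2.5]
opening: 0.692
grip_force: 65.2
```

```bash
python3 - <<'E'
from h import *
s=robot.observe();print(s["ee_pos"],s["opening"],s["wrist_force"])
print(delta((.5388,.0235,.07),.281))
E
```

```text
[0.5379109  0.02148448 0.20265545] 0.6918317809241374 [ 0.24813322  0.37985074 -2.52852511]
(array([0.0023, 0.0017, 0.1658]), np.float64(0.0009))
```

>>> {"api": "carry_out", "payload": {
  "motion": [0.003,0.0017,0,0,0,0,0,0,0.02,0,0,0,0,0,0.03,0,0,0,0,0,0.03,0,0,0,0,0,0.03,0,0,0,0,0,0.03,0,0,0,0,0,0.02,0,0,0,0,0,0.01,0,0,0,0,0,0.01,0,0,0,0,0,0.005,0,0,0,0,0,0,0,0,0,0,0,0,0,0,0]
}}

```text
t: 21.08
ee_pos: [0.5388, 0.0257, 0.055]
orientation: [1.885, 2.513, 0.001]
wrist_force: [-0.7, 0.2, -2.9]
opening: 0.692
grip_force: 65.3
```

>>> {"api": "carry_out", "payload": {
  "motion": [0,0,0.003,0,0,0,0,0,0.002,0,0,0,0,0,0.001,0,0,0,0,0,0,0,0,0]
}}

```text
t: 21.42
ee_pos: [0.5387, 0.0261, 0.0506]
orientation: [1.884, 2.513, 0.002]
wrist_force: [-3.2, 0.3, 6.2]
opening: 0.699
grip_force: 66.3
```

>>> {"api": "carry_out", "payload": {
  "motion": [0,0,0,0,0,0,0,0,0,0,0,0,0,0,0,0,0,0,0,0,0,0,0,0,0,0,0,0,0,0,0,0,-0.03,0,0,0,0,0,-0.04,0,0,0,0,0,-0.04,0,0,0,0,0,-0.03,0,0,0,0,0,0,0,0,0,0,0,0,0,0,0],
  "claw": 1
}}

```text
t: 22.33
ee_pos: [0.5391, 0.0261, 0.1628]
orientation: [1.883, 2.513, 0.004]
wrist_force: [0.2, 0.1, -0.7]
opening: 1.0
grip_force: 0.0
```

```bash
python3 - <<'E'
from h import *
s=robot.observe();print(s["ee_pos"]);print(delta((.5164,.101,.165),.281),delta((.5164,.101,.078),.281))
E
```

```text
[0.53913307 0.02614497 0.16283174]
(array([ 0.0978, -0.001 , -0.0027]), np.float64(0.0034)) (array([ 0.0978, -0.0013,  0.106 ]), np.float64(0.0034))
```

>>> {"api": "carry_out", "payload": {
  "motion": [0.02,0,0,0,0,0,0.03,0,0,0,0,0,0.03,-0.001,0,0,0,0,0.018,0,0,0,0,0.003,0,0,0,0,0,0,0,0,0,0,0,0,0,0,0.03,0,0,0,0,0,0.03,0,0,0,0,0,0.03,0,0,0,0,0,0.016,0,0,0,0,0,0,0,0,0]
}}

```text
t: 23.25
ee_pos: [0.5136, 0.099, 0.0739]
orientation: [-1.889, -2.507, 0.008]
wrist_force: [-0.3, 0.4, -0.1]
opening: 0.998
grip_force: 0.0
```

>>> {"api": "carry_out", "payload": {
  "motion": [0,0,0,0,0,0,0,0,0,0,0,0,0,0,0,0,0,0,0,0,0,0,0,0,0,0,0,0,0,0,0,0,0,0,0,0,0,0,0,0,0,0,0,0,0,0,0,0],
  "claw": -1
}}

```text
t: 23.92
ee_pos: [0.5164, 0.1011, 0.078]
orientation: [1.888, 2.51, 0.003]
wrist_force: [-0.2, -1.0, 4.7]
opening: 0.413
grip_force: 59.5
```

```bash
python3 - <<'E'
from h import *
s=robot.observe();e=s["ee_pos"];print(e,s["opening"],s["wrist_force"])
print("rack y vs earlier grip",(e[:2]-[.5164,.101])@[-.2773,.9608],(e[:2]-[.5164,.101])@[.9608,.2773])
v=vision.get_image("scene")["img"];cv2.imwrite("pics/p3.png",cv2.resize(v[190:310,270:390],None,fx=4.5,fy=4.5)[:,:,::-1])
E
```

```text
[0.51639476 0.1010677  0.07796145] 0.41266251483399075 [-0.22283152 -0.98356944  4.6586905 ]
rack y vs earlier grip 6.650360147584124e-05 1.3741179266296477e-05
```

View pics/p3.png

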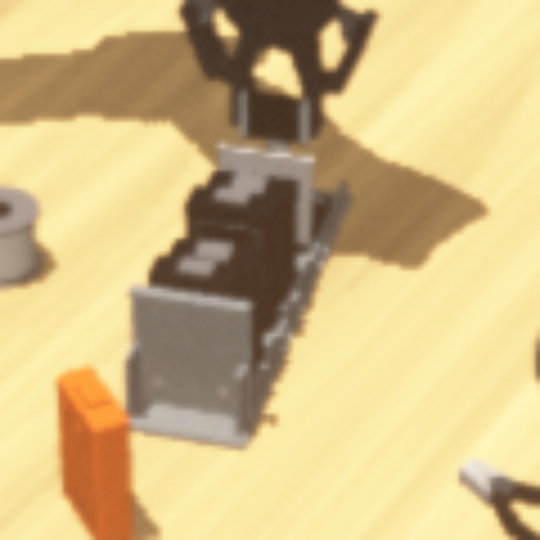

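>>> {"api": "carry_out", "payload": {
  "motion": [-0.005,0,0,0,0,0,-0.005,0,0,0,0,0,-0.005,0,0,0,0,0,-0.005,0,0,0,0,0,-0.005,0,0,0,0,0,-0.005,0,0,0,0,0,-0.005,0,0,0,0,0,-0.005,0,0,0,0,0,-0.005,0,0,0,0,0,-0.005,0,0,0,0,0,-0.005,0,0,0,0,0,0,0,0,0,0,0]
}}

```text
t: 24.97
ee_pos: [0.5284, 0.0593, 0.078]
orientation: [1.888, 2.511, 0.004]
wrist_force: [-1.7, 3.2, 8.1]
opening: 0.408
grip_force: 60.3
```

>>> {"api": "carry_out", "payload": {
  "motion": [-0.003,0,0,0,0,0,-0.003,0,0,0,0,0,-0.003,0,0,0,0,0,-0.003,0,0,0,0,0,-0.003,0,0,0,0,0,0,0,0,0,0,0]
}}

```text
t: 25.47
ee_pos: [0.5317, 0.048, 0.0779]
orientation: [1.888, 2.511, 0.004]
wrist_force: [-1.2, 2.4, 9.0]
opening: 0.413
grip_force: 60.4
```

>>> {"api": "carry_out", "payload": {
  "motion": [-0.002,0,0,0,0,0,-0.002,0,0,0,0,0,-0.002,0,0,0,0,0,-0.002,0,0,0,0,0,0,0,0,0,0,0]
}}

```text
t: 25.88
ee_pos: [0.5333, 0.0423, 0.0779]
orientation: [-1.887, -2.511, -0.004]
wrist_force: [-3.1, 4.7, 9.2]
opening: 0.41
grip_force: 60.5
```

>>> {"api": "carry_out", "payload": {
  "motion": [-0.002,0,0,0,0,0,-0.002,0,0,0,0,0,-0.002,0,0,0,0,0,0,0,0,0,0,0]
}}

```text
t: 26.22
ee_pos: [0.5346, 0.0381, 0.0779]
orientation: [-1.887, -2.511, -0.004]
wrist_force: [-1.3, 5.7, 9.7]
opening: 0.408
grip_force: 60.6
```

>>> {"api": "carry_out", "payload": {
  "motion": [-0.002,0,0,0,0,0,-0.002,0,0,0,0,0,0,0,0,0,0,0]
}}

```text
t: 26.47
ee_pos: [0.5351, 0.0363, 0.0779]
orientation: [-1.885, -2.511, -0.005]
wrist_force: [-3.2, 9.7, 13.4]
opening: 0.413
grip_force: 60.8
```

>>> {"api": "carry_out", "payload": {
  "motion": [-0.002,0,0,0,0,0,-0.002,0,0,0,0,0,0,0,0,0,0,0]
}}

```text
t: 26.72
ee_pos: [0.5351, 0.0363, 0.0779]
orientation: [-1.88, -2.509, -0.008]
wrist_force: [-7.8, 19.1, 16.6]
opening: 0.408
grip_force: 61.6
```

>>> {"api": "carry_out", "payload": {
  "motion": [-0.002,0,0,0,0,0,0,0,0,0,0,0,0,0,0,0,0,0]
}}

```text
t: 26.97
ee_pos: [0.535, 0.0363, 0.0779]
orientation: [-1.877, -2.509, -0.009]
wrist_force: [-10.1, 23.5, 19.2]
opening: 0.411
grip_force: 61.9
```

>>> {"api": "carry_out", "payload": {
  "motion": [0.003,0,0,0,0,0,0.002,0,0,0,0,0,0,0,0,0,0,0]
}}

```text
t: 27.22
ee_pos: [0.535, 0.0363, 0.0779]
orientation: [-1.883, -2.511, -0.006]
wrist_force: [-3.9, 11.0, 12.7]
opening: 0.407
grip_force: 61.0
```

>>> {"api": "carry_out", "payload": {
  "motion": [0,0,0,0,0,0,0,0,0,0,0,0,0,0,0,0,0,0,0,0,0,0,0,0,0,0,0,0,0,0,0,0,-0.03,0,0,0,0,0,-0.04,0,0,0,0,0,-0.04,0,0,0,0,0,-0.04,0,0,0,0,0,-0.04,0,0,0,0,0,0,0,0,0],
  "claw": 1
}}

```text
t: 28.13
ee_pos: [0.5383, 0.0318, 0.2345]
orientation: [1.886, 2.505, 0.01]
wrist_force: [1.8, -0.1, -0.5]
opening: 0.998
grip_force: 0.0
```

>>> {"api": "carry_out", "payload": {
  "motion": [0.05,0,0,0,0,0,0.05,0,0,0,0,0,0.05,0,0,0,0,0,0.05,0,0,0,0,0,0.05,0,0,0,0,0,0.05,0,0,0,0,0,0.05,0,0,0,0,0,0.05,0,0,0,0,0,0,0,0,0,0,0,0,0,0,0,0,0]
}}

```text
t: 28.97
ee_pos: [0.4451, 0.3425, 0.228]
orientation: [-1.882, -2.515, 0.001]
wrist_force: [0.6, -1.1, 0.2]
opening: 1.001
grip_force: 0.0
```

```bash
python3 - <<'E'
from h import *
ims={c:vision.get_image(c) for c in("scene","top")}
v=np.hstack([cv2.resize(ims["scene"]["img"][210:310,280:380],None,fx=4,fy=4),cv2.resize(ims["top"]["img"][180:280,265:365],None,fx=4,fy=4)])
cv2.imwrite("pics/p4.png",v[:,:,::-1])
E
```

```text
(no output)
```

View pics/p4.png

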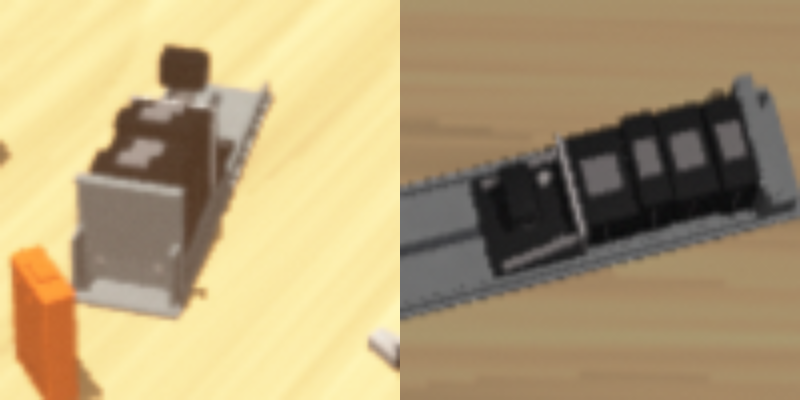

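All four cases stand upright and tight between the wall and the stop, with the stop plate at about (570,190) in the right half of the picture and the wall at about (765,150).

```bash
python3 -c "
from station import order
print(order.finish_job())"
```

```text
the job is handed in; nothing more can be done
None
```

The job is handed in at about 29 s of the 72 s allowed: the last picture shows all four cases upright and tight in the rack, with the stop pushed up snug at about 0.053 by my estimate (limit 0.0565); the hand-in returned no verdict.

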